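# Screw the filler plug into the drinks dispenser

### The arm

A 7-joint arm with a two-finger parallel gripper is mounted at the origin on a cart in front of the work surface, level with it; the furniture and walls round the work are solid. World frame = base frame: x ahead of the robot, y to its left, z up, the work surface at z = 0. Lengths are in m, angles in rad, forces in N, time in s.
With the tool pointing down it reaches from about 0.425 to 0.925 m from the base axis. Payload 6.8 kg.
Tool frame: the origin (TCP) lies at the centre of the arm's flange, where the gripper is bolted on; the fingertips stand 173 mm ahead of it and the grasp point (between the pads) lies 155 mm ahead of it (r.hold_point_z is the distance from the TCP to the grasp point, in m); z points along the fingers, x is the direction in which the jaws open and shut, and the axes are right-handed (so a half turn about z gives the same grasp; the last joint's range is limited). The gripper opens to 85 mm and grips with 20 to 120 N. Pads are 22 mm wide; open, the fingers measure 114 mm over their backs; the gripper's body (76 mm by 85 mm) begins 54 mm behind the grasp point. The pads swing forward as they close: fully open they stand 13 mm farther back than shut.
Start: joints at [-1.273, 0.477, 0.022, 1.555, -0.011, 1.109, -0.083], TCP at [0.266, 0.62, 0.405] pointing down, gripper open.
Joint ranges: [-2.96, 2.96], [-0.34, 2.1], [-1.41, 1.46], [0.24, 2.44], [-1.37, 4.51], [0.17, 1.92], [-2.96, 2.96]. Speed limits (rad/s): [2.39, 2.39, 3.14, 3.14, 3.14, 3.14, 3.14].

### API

Orientations are given as a rotation vector (axis times angle).
In Python, from bench import r gives the robot as it stands.
- The arm moves only by the tool apply_moves, never from a script. Its arguments are lists of equal length, an entry for each row: "dp": the shift along the tool's x, y, z scaled (see below), a list of three; "twist": the turn, a rotation vector about the tool's x, y, z scaled (see below), a list of three; "jaw": the closure in counts, from 0 (fully open) to 255 (shut). In form: {"dp": [[x, y, z], ...], "twist": [[rx, ry, rz], ...], "jaw": [jaw, ...]}. A call has 1 to 20 rows; each row shifts and turns the pose as measured when the row begins, along the tool's axes as they then stand; what a row does not reach is not made up. The controller multiplies each number of a shift by 12 cm and each number of a turn by 120 degrees. A row lasts 1/10 s, in which the tool goes at most 50 mm and 8.59 degrees, less where a joint would pass 70% of its speed; a pose out of reach is approached as far as the arm can. A call with a number of a shift or a turn outside -1 to 1 is refused whole. A call with a gripper value outside its range is refused whole. The fingers move at their own pace and stop on an object; "grip_force" is the grip in N (left out, the last holds). Time passes only in rows, so rows that do not move let the fingers close. It gives the time, the measured TCP pose, the force and the opening at its end, in the units of the state.
- r.get_obs(): the state, without advancing time (a new reading comes with each control period).
- r.grab_frame(name): name is "scene" or "top" or "wrist"; returns a dict with "color" (384x512x3 uint8, red, green, blue), "z_map" (384x512 float32, m along the optical axis (not along the pixel's ray), 0 where there is no reading), "intrinsics" (3x3 intrinsics, pixels), "R" (3x3) and "t" (3): a world point X has camera coordinates R X + t; the wrist camera has in their place "hand_eye" (4x4, takes a point from camera to tool coordinates, whose origin is the TCP and whose axes are the tool frame's). Camera axes: x right, y down, z forward; pixel columns grow to the right and rows downward; lengths in m; the calibration is good to about 2 mm. A picture is of the moment at which its call begins: read the wrist's pose just before it.
- r.hand_in(): hands the job in, once; it reports no verdict.
The state is a dict: "clock": time; "joints": joint angles; "qvel": joint speeds; "tau": joint torques, N m; "tcp_pos": TCP position; "orientation": TCP orientation; "contact_force": force on the tool from outside, world axes, zero at the start; "moment": the same for the moment, N m; "grip_width": finger opening in m.
Only numpy, scipy, OpenCV 4.12 (cv2) and the standard library are available. Lean on these libraries where they do the work, as an engineer would, in place of code of your own. Each camera call takes 0.05 s, during which the arm holds its last target.

### The job

Close the steel drinks dispenser with its orange-winged filler plug. Set the plug upright in the neck, turn it gently backward (anticlockwise from above) until you feel it drop into the start of the thread, then screw it forward (clockwise) fully home against its stop and let go. Never force it, do not let it go in crooked, and leave the bar things standing around undisturbed.

Things in the scene. Friction and masses are not known exactly. Their poses are not given: they have to be found in the camera images.
- plug: Loose filler plug, 0.1 to 0.17 kg, 69 mm tall, standing upright on its nose. Origin: centre of the nose tip (underside); z up its axis. Grey stem 38 mm across (tapering from 26 mm over the lowest 6 mm) with four round radial lugs 4.5 mm thick, 90 degrees apart, out to 25 mm from the axis, undersides 8 mm above the tip; black flange 62 mm across at 30 to 38 mm.
- plug_wing (a point): Where to grip: middle of the plug's orange wing, 52 mm above the nose tip. The wing is 46 mm long along the plug's x, 14 mm thick along its y and stands 31 mm above the flange.
- plug_flange (a point): Centre of the underside of the plug's flange, 30.4 mm above the nose tip. Its height over neck_rim tells the state: 20 mm = lugs on the blocks at the thread ends, 13 to 17 mm = lugs on top of the thread, about 8 mm = dropped into a thread start, about 0.5 mm = fully home.
- dispenser: Fixed round steel drinks dispenser, 120 mm across, with an open neck 66 mm across outside and 54 mm inside on top, rim 150 mm above the worktop; small dead tap on its own -x side. Origin: centre of its underside. The plug must not be pressed or screwed against it with more than 35 N.
- neck_rim (a point): Centre of the neck's rim, on the thread axis; z up. Inside is a grey four-start right-hand thread with a 41 mm clear hole (1.5 mm play round the stem); its angle in the neck is random and NOT measured. The thread tops rise 3 mm anticlockwise and end at openings 22 degrees wide, one every 90 degrees, where the lugs drop 8 mm.
- thread (a point): Point on the neck's axis 15 mm below the rim, level with the lugs when dropped in. A block at the anticlockwise side of each opening ends backward turning once dropped, and bars lugs on top from being turned forward into it. A plug that lands on the blocks first slips off them (20 to 13 mm): not yet the start, keep turning back. Up to 115 degrees back can be needed.
- thread_end (a point): Point on the neck's axis 22 mm below the rim, level with the lugs' undersides when home. From the opening, clockwise turning takes the lugs under the thread: the plug sinks 0.11 mm per degree (6.3 mm per rad), with 1.2 mm of vertical play, to a stop about 67 degrees on from the opening's middle. The insert sits in a rubber bush that twists 0.1 rad per 0.5 N m; the lugs bear 22 mm from the axis.
- jigger_1: Bystander: loose steel double jigger, 45 mm across, 80 mm tall; origin at its underside.
- stopper_1: Bystander: loose bottle stopper, 36 mm across, 65 mm tall; origin at its underside.
- jar_1: Bystander: loose clip-top jar, 66 mm across, 78 mm tall; origin at its underside.
- coaster_a: Bystander: loose glass coaster, 85 mm across, 8 mm thick, flat on the worktop; origin at its underside.
There are look-alikes about, which are no part of the job. Of the things like the plug, leave any that is turquoise or yellow; of the rest the smaller one is meant.

How it is judged:
On the way:
1. the plug has dropped into the thread start: upright in the neck with the flange 4 to 10 mm above the rim (z of plug_flange in the frame of neck_rim between 0.004 and 0.01 m and horizontal distance between plug_flange and neck_rim below 0.004 m and angle between plug's own z axis and vertical below 0.12 rad), for 0.1 s.
At the end, for the whole second after the job is handed in: The plug sits fully home in the neck: flange underside less than 2.5 mm above the rim, within 4 mm of the neck's axis sideways, tilted less than 0.08 rad, at rest and let go (z of plug_flange in the frame of neck_rim below 0.0025 m and horizontal distance between plug_flange and neck_rim below 0.004 m and angle between plug's own z axis and vertical below 0.08 rad and linear speed of plug below 0.02 m/s); the robot touches nothing.
It fails at once if plug forced against the dispenser with more than 35 N (contact force between plug and dispenser above 35 N).
It fails at once if plug crooked by more than 0.3 rad in the neck (horizontal distance between plug_flange and neck_rim below 0.02 m and z of plug_flange in the frame of neck_rim below 0.018 m and angle between plug's own z axis and vertical above 0.3 rad).
It fails at once if a bystander (jigger, bottle stopper, jar or coaster) moved by more than 30 mm (distance of any of jigger_1, stopper_1, jar_1, coaster_a from where it was at the start of the episode above 0.03 m).
It also fails if it takes over 64 s, if anything falls off the work surface, if the arm or the gripper's body presses on something with over 40 N, if the wrist force passes 120 N, or if a joint passes its speed limit or range.

## Working session

There is one attempt and no reset: what is moved stays moved. The work goes in short steps, Python scripts to look and compute and a tool call to move; the robot and the scene stay as the last step left them, time stands still between calls to the robot, and variables do not carry over. Pictures are saved under pics/ and viewed, and the job is handed in when it is done.

Besides the shell and the picture viewer there is one more tool, called after "Request:" as name(argument=value, ...) on one line, values as JSON. apply_moves: Moves the arm, as the interface text tells. Shifts and turns lie within -1 to 1; 1 stands for 12 cm of shift or 120 degrees of turn. Its arguments: {"type":"object","properties":{"dp":{"type":"array"},"twist":{"type":"array"},"jaw":{"type":"array"},"grip_force":{"type":"number"}},"required":["dp","twist","jaw"]}

```bash
ls; mkdir -p pics; cat > h.py <<'E'
import numpy as np,cv2
from bench import r
from scipy.spatial.transform import Rotation as Ro
def grab(n,save=None):
    o=r.get_obs(); f=r.grab_frame(n)
    if n=='wrist':
        T=np.eye(4);T[:3,:3]=Ro.from_rotvec(o['orientation']).as_matrix();T[:3,3]=o['tcp_pos']
        C=T@np.array(f['hand_eye'])
        f['R']=C[:3,:3].T; f['t']=-C[:3,:3].T@C[:3,3]
    if save: cv2.imwrite('pics/'+save,f['color'][:,:,::-1])
    np.savez('last_%s.npz'%n,**{k:f[k] for k in('color','z_map','intrinsics','R','t')})
    return f
def load(n): return dict(np.load('last_%s.npz'%n))
def cloud(f):
    K=f['intrinsics'];z=f['z_map'];v,u=np.mgrid[:z.shape[0],:z.shape[1]]
    P=np.stack([(u-K[0,2])/K[0,0]*z,(v-K[1,2])/K[1,1]*z,z],-1)
    return (P-np.array(f['t']).reshape(3))@np.array(f['R'])
def ray(f,u,v,zp):
    K=f['intrinsics'];R=np.array(f['R']);c=-R.T@np.array(f['t']).reshape(3)
    d=R.T@np.linalg.solve(K,np.array([u,v,1.]))
    return c+d*(zp-c[2])/d[2]
def st():
    o=r.get_obs()
    R=Ro.from_rotvec(o['orientation']).as_matrix()
    print('t',round(o['clock'],2),'tcp',np.round(o['tcp_pos'],4),'x',np.round(R[:,0],3),'z',np.round(R[:,2],3),'F',np.round(o['contact_force'],1),'M',np.round(o['moment'],2),'w',round(o['grip_width'],4),'j7',round(o['joints'][6],3))
    return o,R
E
python3 - <<'E'
from h import *
for n in('scene','top','wrist'): 
    f=grab(n,n+'0.png'); print(n,f['R'],f['t'],f['intrinsics'])
print(r.hold_point_z); st()
E
```

```text
pics
scene [[ 0.70393863 -0.71018495  0.0103798 ]
 [-0.42551117 -0.43337977 -0.79443201]
 [ 0.56869205  0.55481466 -0.60726439]] [-0.39637816  0.30042844  0.73260365] [[364.42994454   0.         261.1828741 ]
 [  0.         364.42994454 188.52676549]
 [  0.           0.           1.        ]]
top [[ 0.02715084 -0.99949384  0.01658011]
 [-0.99036412 -0.02914868 -0.13538562]
 [ 0.13580039 -0.01274452 -0.99065424]] [-0.03802323  0.51724549  1.10918115] [[413.19466005   0.         250.88016258]
 [  0.         413.19466005 193.01435909]
 [  0.           0.           1.        ]]
wrist [[ 3.93548282e-01  9.19303812e-01 -5.01609745e-04]
 [ 8.87072198e-01 -3.79606798e-01  2.62681546e-01]
 [ 2.41293732e-01 -1.03822835e-01 -9.64882456e-01]] [-0.67592454 -0.03462717  0.3776171 ] [[305.16430912   0.         255.14483583]
 [  0.         305.16430912 188.33234313]
 [  0.           0.           1.        ]]
0.1547
t 0.15 tcp [0.2664 0.62   0.4039] x [ 0.395  0.919 -0.001] z [-0.    -0.001 -1.   ] F [0.4 0.7 0.7] M [-0.02 -0.03  0.06] w 0.0856 j7 -0.083
```

View pics/scene0.png

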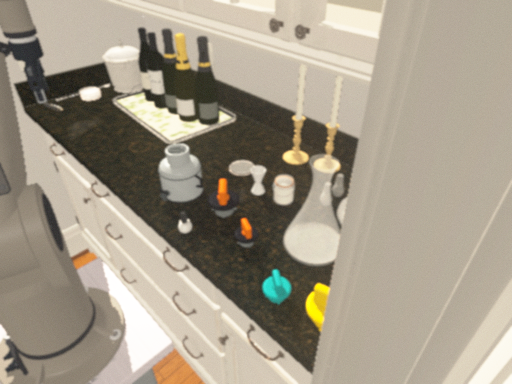

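View pics/top0.png

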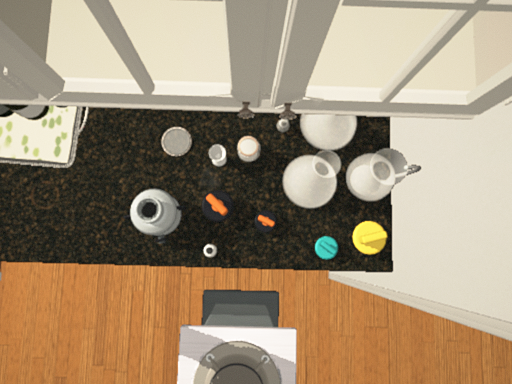

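The scene view has two orange-winged plugs. The smaller is at top pixel ~(266,221) and the larger at (216,204). The dispenser neck is at top ~(150,210). Next I'll measure them.

```bash
python3 - <<'E'
from h import *
for n in('top','scene'):
    f=load(n);P=cloud(f);c=f['color'].astype(int)
    m=((c[...,0]>180)&(c[...,1]<140)&(c[...,2]<80)&(c[...,0]-c[...,1]>80)).astype(np.uint8)
    k,l,s,ce=cv2.connectedComponentsWithStats(m)
    for i in range(1,k):
        if s[i,4]<20: continue
        q=P[l==i]; print(n,ce[i],s[i],'med',np.median(q,0).round(4),'zmax',np.percentile(q[:,2],[5,50,90,98]).round(4))
        if n=='top':
            v,u=np.nonzero(l==i); zt=np.percentile(q[:,2],90)
            top=q[q[:,2]>zt-0.008]
            print(' top',top.mean(0),cv2.minAreaRect((top[:,:2]*1000).astype(np.float32)))
            # ray-cast whole mask onto wing top plane
            for zp in(0.069,0.052):
                w=np.array([ray(f,a,b,zp)[:2] for a,b in zip(u,v)])
                print('  ray',zp,w.mean(0),cv2.minAreaRect((w*1000).astype(np.float32)))
    # neck
    b=(P[...,2]>0.145)&(P[...,2]<0.156)&(P[...,0]>0.3)&(P[...,0]<0.7)&(P[...,1]>0.0)&(P[...,1]<0.4)
    k,l,s,ce=cv2.connectedComponentsWithStats(b.astype(np.uint8))
    i=1+np.argmax(s[1:,4]); q=P[l==i]
    print(n,'neck',ce[i],s[i],q.mean(0),cv2.minEnclosingCircle((q[:,:2]*1000).astype(np.float32)),'z',np.median(q[:,2]))
    # others
f=load('top');P=cloud(f)
b=(P[...,2]>0.02)&(P[...,2]<0.3)&(P[...,0]>0.35)&(P[...,0]<0.8)
k,l,s,ce=cv2.connectedComponentsWithStats(b.astype(np.uint8))
for i in range(1,k):
    if s[i,4]>25:
        q=P[l==i];print(ce[i].round(0),s[i],q.min(0).round(3),q.max(0).round(3))
big=cv2.resize(f['color'][150:270,110:310][:,:,::-1],None,fx=4,fy=4,interpolation=cv2.INTER_CUBIC);cv2.imwrite('pics/topz.png',big)
f=load('scene');big=cv2.resize(f['color'][130:255,140:300][:,:,::-1],None,fx=4.5,fy=4.5,interpolation=cv2.INTER_CUBIC);cv2.imwrite('pics/scenez.png',big)
E
```

```text
top [216.59793814 204.18556701] [206 194  21  21  97] med [0.4778 0.0656 0.0949] zmax [0.0559 0.0949 0.0982 0.1001]
 top [0.47633432 0.06526211 0.09582387] ((479.09222412109375, 68.36073303222656), (61.769676208496094, 18.5894832611084), 46.85913848876953)
  ray 0.069 [0.48069621 0.06791901] ((481.1540222167969, 70.9263916015625), (62.90044021606445, 28.304950714111328), 46.96525955200195)
  ray 0.052 [0.48251952 0.06910402] ((482.98443603515625, 72.1578369140625), (63.87213897705078, 28.742185592651367), 46.96522521972656)
top [265.28301887 220.64150943] [258 215  16  11  53] med [ 0.4401 -0.0638  0.0649] zmax [0.0358 0.0649 0.0696 0.0709]
 top [ 0.43846948 -0.06432099  0.06734299] ((440.28338623046875, -63.676483154296875), (44.00300598144531, 13.873847007751465), 62.257110595703125)
  ray 0.069 [ 0.4403564  -0.06334512] ((440.5732116699219, -62.793487548828125), (44.70133590698242, 21.391759872436523), 54.60848617553711)
  ray 0.052 [ 0.44155654 -0.06418787] ((441.77679443359375, -63.627708435058594), (45.391876220703125, 21.722200393676758), 54.60846710205078)
top neck [147.39795
[... 1018 characters left out ...]
 ]
[282. 125.] [276 119  13  13 120] [ 0.701 -0.125  0.02 ] [ 0.731 -0.09   0.074]
[248. 149.] [237 137  23  25 437] [ 0.608 -0.043  0.02 ] [0.667 0.019 0.084]
[217. 153.] [209 145  16  18 217] [0.596 0.052 0.021] [0.641 0.093 0.083]
[154. 213.] [ 123  189   63   55 1955] [0.374 0.153 0.021] [0.515 0.312 0.154]
[217. 206.] [201 190  32  32 795] [0.436 0.027 0.044] [0.522 0.112 0.102]
[265. 222.] [254 211  23  22 394] [ 0.411 -0.095  0.03 ] [ 0.47  -0.034  0.073]
[369. 238.] [352 222  35  33 869] [ 0.36  -0.39   0.043] [ 0.446 -0.3    0.105]
[326. 247.] [315 237  23  20 377] [ 0.351 -0.263  0.031] [ 0.403 -0.202  0.073]
[209. 250.] [204 245  12   9  82] [0.35  0.071 0.02 ] [0.372 0.101 0.069]
```

View pics/topz.png

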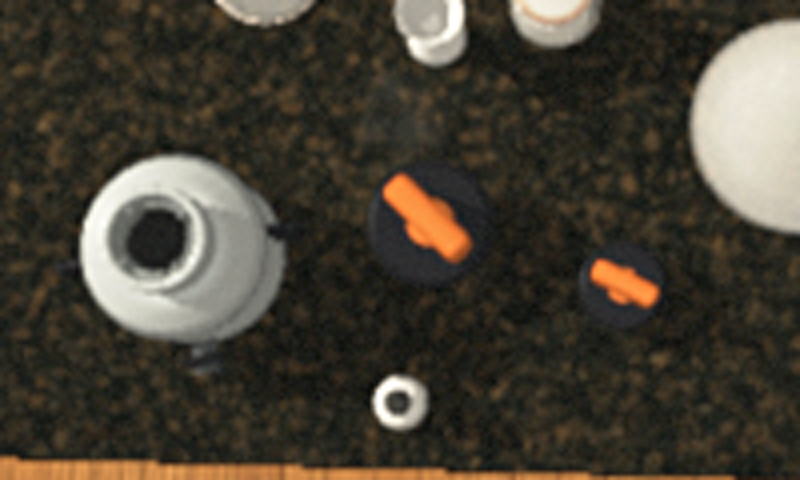

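View pics/scenez.png

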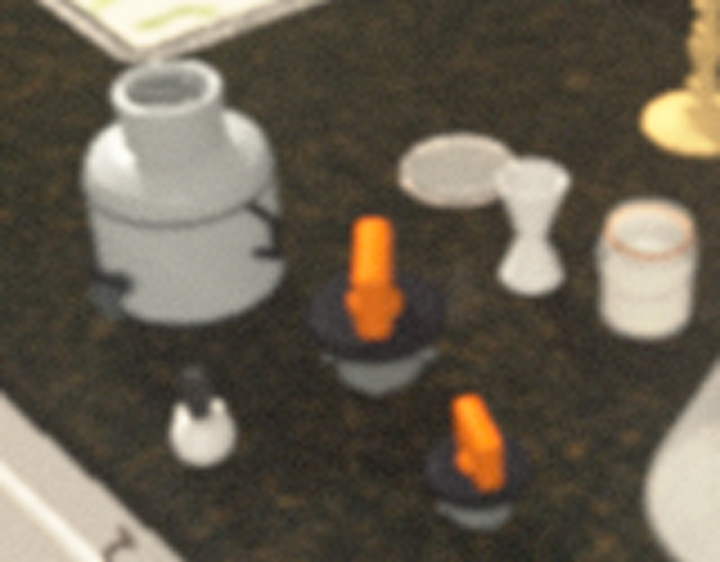

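Request:
apply_moves(dp=[[-0.216,0.278,0],[-0.216,0.278,0],[-0.216,0.278,0],[-0.216,0.278,0],[-0.216,0.278,0],[-0.216,0.278,0],[-0.216,0.278,0],[-0.216,0.278,0],[-0.216,0.278,0],[-0.1,0.13,0]], twist=[[0,0,0],[0,0,0],[0,0,0],[0,0,0],[0,0,0],[0,0,0],[0,0,0],[0,0,0],[0,0,0],[0,0,0]], jaw=[90,90,90,90,90,90,90,90,90,90], grip_force=60)

```text
clock: 1.15
tcp_pos: [0.4634, 0.2601, 0.4002]
orientation: [-2.616, -1.74, 0.009]
contact_force: [0.2, 0.6, -0.7]
grip_width: 0.0549
```

```bash
python3 - <<'E'
from h import *
o,R=st(); print(np.round(o['joints'],3)); grab('wrist','w1.png')
E
```

```text
t 1.15 tcp [0.4634 0.2601 0.4002] x [ 0.387  0.922 -0.005] z [-0.005 -0.003 -1.   ] F [ 0.2  0.6 -0.7] M [-0.    0.03 -0.02] w 0.0549 j7 0.591
[-0.763  0.246  0.16   1.91  -0.047  0.994  0.591]
```

View pics/w1.png

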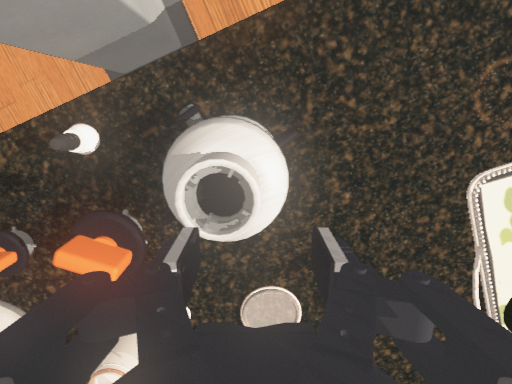

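The wrist view shows the neck at ~(218,197) with the thread lugs visible inside. I'll refine the neck centre and look at the thread.

```bash
python3 - <<'E'
from h import *
f=load('wrist');P=cloud(f)
b=(P[...,2]>0.142)&(P[...,2]<0.158)&(np.hypot(P[...,0]-.4535,P[...,1]-.231)<0.045)
q=P[b];print(len(q),np.median(q[:,2]),np.percentile(q[:,2],[5,95]),cv2.minEnclosingCircle((q[:,:2]*1000).astype(np.float32)))
k,l,s,ce=cv2.connectedComponentsWithStats(b.astype(np.uint8));i=1+np.argmax(s[1:,4])
m=(l==i).astype(np.uint8)
cs,h=cv2.findContours(m,cv2.RETR_CCOMP,cv2.CHAIN_APPROX_NONE)
for c in cs:
    if len(c)<30: continue
    w=np.array([ray(f,a,bb,0.150)[:2] for a,bb in c[:,0]])*1000
    A=np.c_[2*w,np.ones(len(w))];x=np.linalg.lstsq(A,(w**2).sum(1),rcond=None)[0]
    print(len(c),x[:2],np.sqrt(x[2]+x[0]**2+x[1]**2))
big=cv2.resize(f['color'][140:250,160:290][:,:,::-1],None,fx=5,fy=5,interpolation=cv2.INTER_CUBIC);cv2.imwrite('pics/w1z.png',big)
E
```

```text
2860 0.14901602361008742 [0.1424085  0.15068384] ((454.8996887207031, 233.40182495117188), 32.890480041503906)
247 [454.00826206 234.37909675] 32.202154553663185
348 [453.59190061 234.97449706] 23.195305157962807
```

View pics/w1z.png

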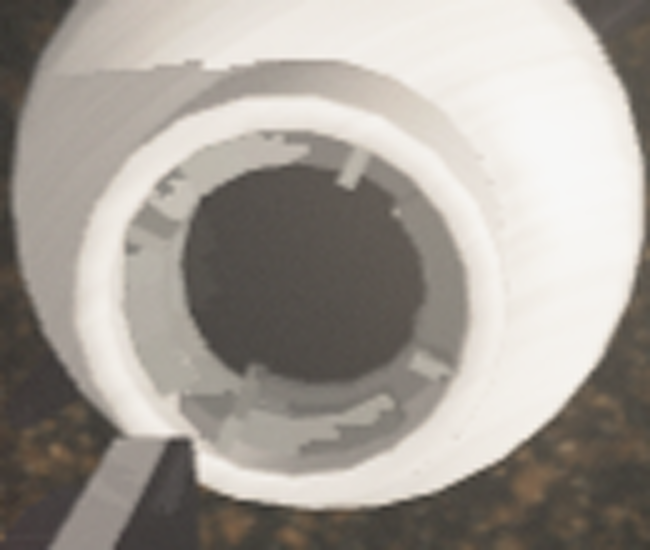

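Request:
apply_moves(dp=[[-0.32,0.108,0],[-0.32,0.108,0],[-0.32,0.108,0],[-0.32,0.108,0],[-0.32,0.108,0],[-0.32,0.108,0],[-0.32,0.108,0],[-0.32,0.108,0],[0,0,0],[0,0,0],[0,0,0],[0,0,0],[0,0,0],[0,0,0],[0,0,0],[0,0,0],[0,0,0],[0,0,0],[0,0,0],[0,0,0]], twist=[[0,0,0],[0,0,0],[0,0,0],[0,0,0],[0,0,0],[0,0,0],[0,0,0],[0,0,0],[0,0,0.066],[0,0,0.066],[0,0,0.066],[0,0,0.066],[0,0,0.066],[0,0,0.066],[0,0,0.066],[0,0,0.066],[0,0,0.066],[0,0,0.066],[0,0,0.066],[0,0,0.066]], jaw=[90,90,90,90,90,90,90,90,90,90,90,90,90,90,90,90,90,90,90,90])

```text
clock: 3.2
tcp_pos: [0.4372, -0.076, 0.3998]
orientation: [3.02, -0.857, -0.008]
contact_force: [-0.2, 0.1, -0.6]
grip_width: 0.055
```

```bash
cat > plug.py <<'E'
from h import *
def meas(f,save=None):
    P=cloud(f);c=f['color'].astype(int)
    m=((c[...,0]>150)&(c[...,0]-c[...,1]>70)&(c[...,2]<110)).astype(np.uint8)
    k,l,s,ce=cv2.connectedComponentsWithStats(m)
    for i in range(1,k):
        if s[i,4]<100: continue
        q=P[l==i]; zt=np.percentile(q[:,2],95); tp=(l==i)&(P[...,2]>zt-0.006)
        v,u=np.nonzero(tp); w=np.array([ray(f,a,b,zt)[:2] for a,b in zip(u,v)])*1000
        r_=cv2.minAreaRect(w.astype(np.float32)); 
        e,V=np.linalg.eigh(np.cov(w.T)); d=V[:,1]
        print('comp',ce[i].round(0),s[i,4],'ztop',round(zt,4),'rect',np.round(r_[0],1),np.round(r_[1],1),round(r_[2],1),'pca ang',np.degrees(np.arctan2(d[1],d[0])).round(1),'mean',w.mean(0).round(1))
if __name__=='__main__':
    st(); f=grab('wrist','w2.png'); meas(f)
E
python3 plug.py
```

```text
t 3.2 tcp [ 0.4372 -0.076   0.3998] x [ 0.851 -0.525 -0.004] z [-0.005 -0.001 -1.   ] F [-0.2  0.1 -0.6] M [-0.03 -0.02 -0.02] w 0.055 j7 -0.453
comp [6. 6.] 175 ztop -0.9089 rect [-137.8  776.9] [39.3 91.7] 86.1 pca ang -178.3 mean [-139.9  776.8]
comp [210.  25.] 1704 ztop 0.0995 rect [471.1  53.4] [40.3 24.4] 47.5 pca ang 45.6 mean [470.3  56.2]
comp [ 8. 58.] 563 ztop -0.9095 rect [-257.5  628.2] [172.7  84.4] 45.8 pca ang -137.1 mean [-263.5  639.4]
comp [30. 51.] 162 ztop -0.9104 rect [-172.4  614.5] [39.9 94.4] 89.5 pca ang 180.0 mean [-172.8  614.5]
comp [33. 88.] 972 ztop -0.9096 rect [-272.   504.7] [368.4  47.9] 0.1 pca ang -179.4 mean [-261.3  504.8]
comp [ 43. 119.] 974 ztop -0.9097 rect [-320.6  390.7] [ 48.6 465.7] 90.0 pca ang -179.5 mean [-303.4  390.4]
comp [101. 131.] 110 ztop -0.9102 rect [-141.2  231. ] [ 28.7 115.8] 73.5 pca ang 164.9 mean [-132.1  227.8]
comp [255. 160.] 718 ztop 0.0703 rect [441.8 -63.5] [44.7 14.7] 65.0 pca ang 64.6 mean [442.3 -63.4]
```

View pics/w2.png

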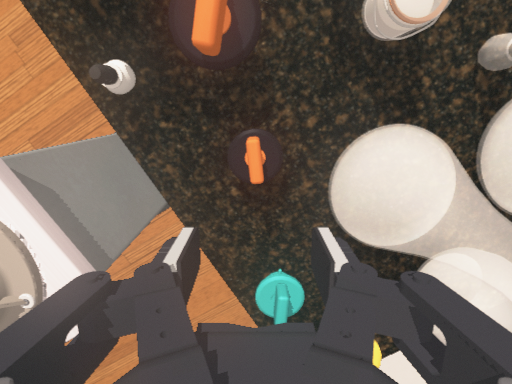

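The plug is centred at about (0.4415, -0.0635) with the wing at 65°. That agrees across the top and wrist views, and the 45x15 mm size and 70 mm top are right. Next I'll align and descend.

Request:
apply_moves(dp=[[-0.024,-0.108,0],[0,0,0.24],[0,0,0.24],[0,0,0.24],[0,0,0.24],[0,0,0.24],[0,0,0.12],[0,0,0]], twist=[[0.0017,0.0018,-0.056],[0,0,0],[0,0,0],[0,0,0],[0,0,0],[0,0,0],[0,0,0],[0,0,0]], jaw=[90,90,90,90,90,90,90,90])

```text
clock: 4.05
tcp_pos: [0.4437, -0.0603, 0.2368]
orientation: [-3.072, 0.641, -0.006]
contact_force: [-0.5, -0.1, 0.5]
grip_width: 0.0555
```

```bash
sed -i "s/w2.png/w3.png/" plug.py; python3 plug.py|grep -v 'ztop -'
```

```text
t 4.05 tcp [ 0.4437 -0.0603  0.2368] x [ 0.917 -0.4    0.003] z [ 0.004  0.002 -1.   ] F [-0.5 -0.1  0.5] M [ 0.01  0.06 -0.06] w 0.0555 j7 -0.119
comp [191.  13.] 1448 ztop 0.0956 rect [462.   38.3] [ 7.  19.5] 66.5 pca ang 153.2 mean [461.5  40.9]
comp [254. 247.] 2711 ztop 0.0701 rect [443.4 -60.9] [49.4 13.5] 64.8 pca ang 64.6 mean [442.5 -62.6]
```

View pics/w3.png

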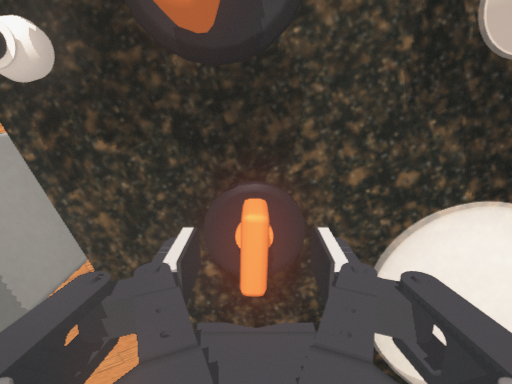

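Request:
apply_moves(dp=[[0,0.022,0.08],[0,0,0.06],[0,0,0.03],[0,0,0.01],[0,0,0]], twist=[[-0.002,-0.001,0.013],[0,0,0],[0,0,0],[0,0,0],[0,0,0]], jaw=[90,90,90,90,90])

```text
clock: 4.6
tcp_pos: [0.4444, -0.0628, 0.2169]
orientation: [-3.065, 0.683, -0.011]
contact_force: [-0.3, -0.0, 0.7]
grip_width: 0.0552
```

```bash
python3 -c "
from h import *
st()"
```

```text
t 4.6 tcp [ 0.4444 -0.0628  0.2169] x [ 0.905 -0.425  0.006] z [ 0.007 -0.    -1.   ] F [-0.3 -0.   0.7] M [0.02 0.   0.01] w 0.0552 j7 -0.108
```

Request:
apply_moves(dp=[[-0.014,0.006,0.02],[0,0,0.004],[0,0,0],[0,0,0],[0,0,0],[0,0,0],[0,0,0],[0,0,0],[0,0,0],[0,0,0]], twist=[[-0.0014,-0.003,0],[0,0,0],[0,0,0],[0,0,0],[0,0,0],[0,0,0],[0,0,0],[0,0,0],[0,0,0],[0,0,0]], jaw=[90,90,140,170,190,255,255,255,255,255])

```text
clock: 5.6
tcp_pos: [0.4428, -0.0627, 0.2146]
orientation: [-3.066, 0.683, -0.002]
contact_force: [0.0, 0.8, 0.3]
grip_width: 0.0128
```

```bash
sed -i "s/w3.png/w4.png/" plug.py; python3 plug.py|grep -v 'ztop -'
```

```text
t 5.6 tcp [ 0.4428 -0.0627  0.2146] x [ 0.906 -0.424  0.001] z [ 0.001  0.    -1.   ] F [0.  0.8 0.3] M [ 0.01 -0.02 -0.05] w 0.0128 j7 -0.106
comp [177.   4.] 355 ztop 0.0709 rect [460.7  39.9] [ 2.1 12.2] 65.0 pca ang 152.1 mean [461.7  39.8]
comp [255. 264.] 3277 ztop 0.0702 rect [444.3 -59.3] [51.6 13. ] 65.0 pca ang 64.8 mean [442.9 -62.5]
```

View pics/w4.png

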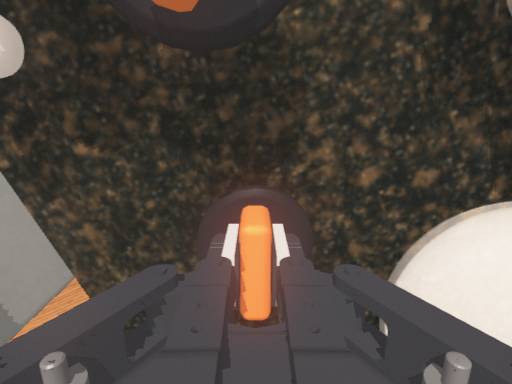

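Gripped: 12.8 mm opening, with the pads centred on the wing. Next I'll lift and carry to above the neck.

Request:
apply_moves(dp=[[0,0,-0.1],[0,0,-0.25],[0,0,-0.25],[0,0,-0.25],[0,0,-0.25],[0,0,-0.25],[0,0,-0.15],[0,0,0],[-0.107,-0.253,0],[-0.107,-0.253,0],[-0.107,-0.253,0],[-0.107,-0.253,0],[-0.107,-0.253,0],[-0.107,-0.253,0],[-0.107,-0.253,0],[-0.107,-0.253,0],[-0.107,-0.253,0],[0,0,0],[0,0,0]], twist=[[0,0,0],[0,0,0],[0,0,0],[0,0,0],[0,0,0],[0,0,0],[0,0,0],[0,0,0],[0,0,0],[0,0,0],[0,0,0],[0,0,0],[0,0,0],[0,0,0],[0,0,0],[0,0,0],[0,0,0],[0,0,0],[0,0,0]], jaw=[255,255,255,255,255,255,255,255,255,255,255,255,255,255,255,255,255,255,255])

```text
clock: 7.55
tcp_pos: [0.4495, 0.2394, 0.3976]
orientation: [3.054, -0.697, -0.015]
contact_force: [1.0, 0.2, -1.0]
grip_width: 0.0131
```

```bash
sed -i "s/w4.png/w5.png/" plug.py; python3 plug.py|grep -v 'ztop -'; python3 -c "
from h import *
grab('top','t5.png');grab('scene','s5.png')"
```

```text
t 7.55 tcp [0.4495 0.2394 0.3976] x [ 0.901 -0.434 -0.008] z [-0.012 -0.006 -1.   ] F [ 1.   0.2 -1. ] M [-0.1   0.02  0.02] w 0.0131 j7 -0.979
comp [255. 264.] 3271 ztop 0.253 rect [449.1 241.6] [51.5 13. ] 64.4 pca ang 64.2 mean [447.8 238.6]
```

View pics/w5.png

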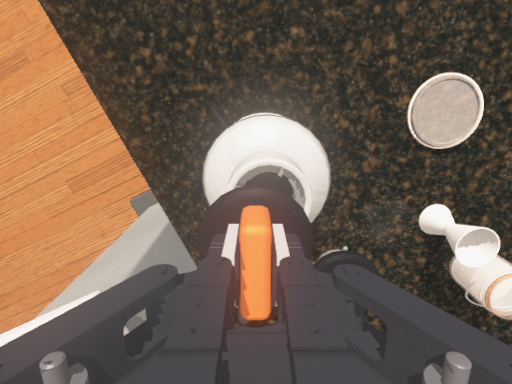

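View pics/s5.png

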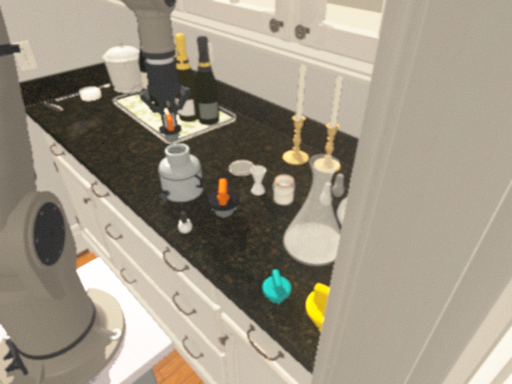

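Request:
apply_moves(dp=[[0.056,0.028,0],[0,0,0],[0,0,0.1],[0,0,0.05],[0,0,0],[0,0,0]], twist=[[0.005,0.004,0],[0,0,0],[0,0,0],[0,0,0],[0,0,0],[0,0,0]], jaw=[255,255,255,255,255,255])

```text
clock: 8.3
tcp_pos: [0.4552, 0.2282, 0.3783]
orientation: [-3.059, 0.711, -0.003]
contact_force: [0.2, 0.3, -0.7]
grip_width: 0.0131
```

```bash
sed -i "s/w5.png/w6.png/" plug.py; python3 plug.py|grep -v 'ztop -'; python3 - <<'E'
from h import *
f=load('wrist');P=cloud(f)
d=np.hypot(P[...,0]-.454,P[...,1]-.2335)
b=(P[...,2]>0.144)&(P[...,2]<0.158)&(d<0.045)
q=P[b]
A=np.c_[2*q[:,:2],np.ones(len(q))];print(len(q),q.min(0),q.max(0))
f=grab('scene','s6.png');grab('top','t6.png')
cv2.imwrite('pics/s6z.png',cv2.resize(f['color'][80:210,120:240][:,:,::-1],None,fx=4.5,fy=4.5,interpolation=cv2.INTER_CUBIC))
E
```

```text
t 8.3 tcp [0.4552 0.2282 0.3783] x [ 0.897 -0.441  0.002] z [ 0.002  0.    -1.   ] F [ 0.2  0.3 -0.7] M [0.03 0.02 0.03] w 0.0131 j7 -0.953
comp [255. 263.] 3294 ztop 0.2336 rect [455.4 228.6] [45.3 13. ] 63.9 pca ang 63.8 mean [455.5 228.4]
1411 [0.42415041 0.2172435  0.14400379] [0.48751933 0.2654726  0.15235943]
```

View pics/w6.png

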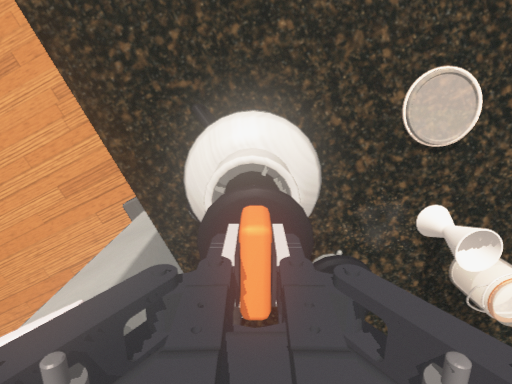

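View pics/s6z.png

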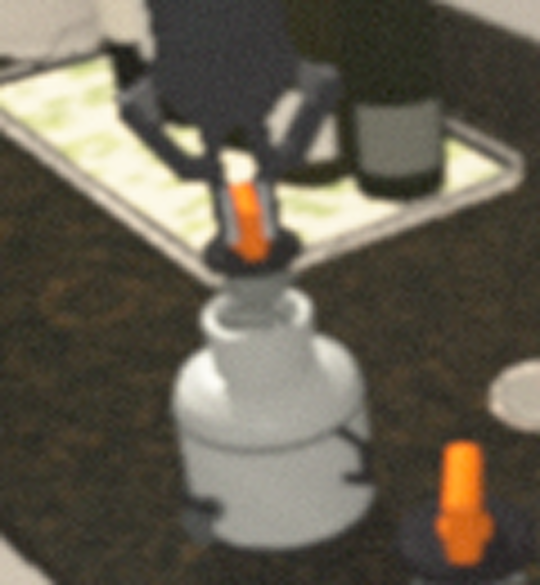

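Request:
apply_moves(dp=[[-0.025,-0.037,0],[0,0,0.03],[0,0,0],[0,0,0]], twist=[[0,0,0],[0,0,0],[0,0,0],[0,0,0]], jaw=[255,255,255,255])

```text
clock: 8.85
tcp_pos: [0.4545, 0.2349, 0.3754]
orientation: [-3.058, 0.709, -0.005]
contact_force: [0.5, -1.1, -1.3]
grip_width: 0.0127
```

```bash
cat > fit.py <<'E'
from h import *
import sys
o,R=st(); f=grab('wrist',sys.argv[1])
P=cloud(f); d=np.hypot(P[...,0]-.4545,P[...,1]-.2335)
b=(P[...,2]>0.146)&(P[...,2]<0.156)&(d<0.04)
# outer silhouette: per polar angle sector take max radius
q=P[b]; a=np.arctan2(q[:,1]-.2335,q[:,0]-.4545); rr=np.hypot(q[:,1]-.2335,q[:,0]-.4545)
bins=np.round(a/np.radians(6)).astype(int); pts=[]
for k in set(bins):
    s=bins==k
    if s.sum()>5 and np.percentile(rr[s],98)>.029: pts.append(q[s][np.argmin(abs(rr[s]-np.percentile(rr[s],98)))])
pts=np.array(pts)
from scipy.optimize import least_squares
s=least_squares(lambda c:np.hypot(pts[:,0]-c[0],pts[:,1]-c[1])-.033,[.4545,.2335],loss='soft_l1',f_scale=.001)
print('outer pts',len(pts),s.x.round(4),'rms',np.sqrt(np.mean(s.fun**2)).round(4), 'z',np.median(q[:,2]))
E
python3 fit.py w7.png
```

```text
t 8.85 tcp [0.4545 0.2349 0.3754] x [ 0.898 -0.44   0.002] z [ 0.004  0.002 -1.   ] F [ 0.5 -1.1 -1.3] M [ 0.04  0.05 -0.07] w 0.0127 j7 -0.961
outer pts 28 [0.4548 0.2324] rms 0.0002 z 0.1497491107553855
```

Request:
apply_moves(dp=[[0.009,0.015,0],[0,0,0.04],[0,0,0.04],[0,0,0.02],[0,0,0]], twist=[[-0.001,-0.001,0],[0,0,0],[0,0,0],[0,0,0],[0,0,0]], jaw=[255,255,255,255,255])

```text
clock: 9.4
tcp_pos: [0.4547, 0.2321, 0.3621]
orientation: [-3.06, 0.71, -0.0]
contact_force: [0.8, -0.0, -1.3]
grip_width: 0.0129
```

```bash
python3 fit.py w8.png
```

```text
t 9.4 tcp [0.4547 0.2321 0.3621] x [ 0.898 -0.441 -0.   ] z [ 0.  0. -1.] F [ 0.8 -0.  -1.3] M [ 0.03 -0.04  0.  ] w 0.0129 j7 -0.949
outer pts 30 [0.4548 0.2324] rms 0.0002 z 0.14972340055618027
```

View pics/w8.png

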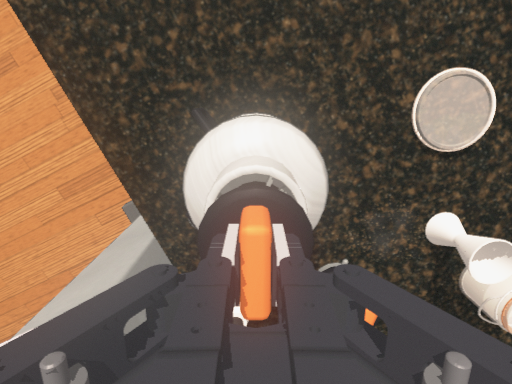

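Request:
apply_moves(dp=[[0,0,0.01],[0,0,0.01],[0,0,0.01],[0,0,0.01],[0,0,0]], twist=[[0,0,0],[0,0,0],[0,0,0],[0,0,0],[0,0,0]], jaw=[255,255,255,255,255])

```text
clock: 9.95
tcp_pos: [0.4549, 0.2323, 0.3573]
orientation: [-3.059, 0.71, -0.001]
contact_force: [-0.5, -0.4, -1.5]
grip_width: 0.013
```

Request:
apply_moves(dp=[[0,0,0.01],[0,0,0.01],[0,0,0.01],[0,0,0]], twist=[[0,0,0],[0,0,0],[0,0,0],[0,0,0]], jaw=[255,255,255,255])

```text
clock: 10.35
tcp_pos: [0.4553, 0.2327, 0.3539]
orientation: [-3.058, 0.709, -0.003]
contact_force: [-0.5, 0.1, -1.1]
grip_width: 0.0133
```

```bash
python3 -c "
from h import *
st()"
```

```text
t 10.35 tcp [0.4553 0.2327 0.3539] x [ 0.898 -0.44   0.001] z [ 0.002  0.002 -1.   ] F [-0.5  0.1 -1.1] M [ 0.08 -0.08  0.03] w 0.0133 j7 -0.944
```

Request:
apply_moves(dp=[[-0.003,0.003,0.009],[0,0,0.009],[0,0,0]], twist=[[-0.001,0,0],[0,0,0],[0,0,0]], jaw=[255,255,255])

```text
clock: 10.65
tcp_pos: [0.4552, 0.2329, 0.3519]
orientation: [-3.059, 0.709, -0.004]
contact_force: [-0.2, 1.6, -0.8]
grip_width: 0.0132
```

Request:
apply_moves(dp=[[0,0,0.008],[0,0,0.008],[0,0,0]], twist=[[0,0,0],[0,0,0],[0,0,0]], jaw=[255,255,255])

```text
clock: 10.95
tcp_pos: [0.4551, 0.233, 0.3498]
orientation: [-3.059, 0.709, -0.004]
contact_force: [0.2, 0.0, -0.2]
grip_width: 0.0132
```

```bash
python3 -c "
from h import *
st()"
```

```text
t 10.95 tcp [0.4551 0.233  0.3498] x [ 0.898 -0.44   0.002] z [ 0.003  0.001 -1.   ] F [ 0.2  0.  -0.2] M [ 0.22 -0.19 -0.01] w 0.0132 j7 -0.943
```

Request:
apply_moves(dp=[[0,0,0.006],[0,0,0]], twist=[[0,0,0],[0,0,0]], jaw=[255,255])

```text
clock: 11.15
tcp_pos: [0.4551, 0.233, 0.349]
orientation: [-3.059, 0.709, -0.004]
contact_force: [0.8, 0.7, -1.1]
grip_width: 0.0132
```

Request:
apply_moves(dp=[[0,0,0.006],[0,0,0]], twist=[[0,0,0],[0,0,0]], jaw=[255,255])

```text
clock: 11.35
tcp_pos: [0.4552, 0.233, 0.3484]
orientation: [-3.059, 0.709, -0.004]
contact_force: [0.6, -0.0, 0.0]
grip_width: 0.013
```

Request:
apply_moves(dp=[[0,0,0.006],[0,0,0]], twist=[[0,0,0],[0,0,0]], jaw=[255,255])

```text
clock: 11.55
tcp_pos: [0.4553, 0.233, 0.3484]
orientation: [-3.058, 0.709, -0.004]
contact_force: [-1.3, 0.2, 1.5]
grip_width: 0.0128
```

```bash
python3 -c "
from h import *
st()"
```

```text
t 11.55 tcp [0.4553 0.233  0.3484] x [ 0.898 -0.44   0.002] z [ 0.003  0.001 -1.   ] F [-1.3  0.2  1.5] M [ 0.02  0.13 -0.  ] w 0.0128 j7 -0.942
```

Contact at TCP z=0.3484, so the flange is about 14 mm above the rim and the lugs are on top of the thread, as expected. I'll turn backward with light pressure.

Request:
apply_moves(dp=[[0,0,0.004],[0,0,0.004],[0,0,0.004],[0,0,0.004]], twist=[[0,0,-0.03],[0,0,-0.03],[0,0,-0.03],[0,0,-0.03]], jaw=[255,255,255,255])

```text
clock: 11.95
tcp_pos: [0.4551, 0.234, 0.3487]
orientation: [-3.122, 0.308, -0.003]
contact_force: [-1.9, -0.7, 7.7]
grip_width: 0.0132
```

```bash
cat > s.py <<'E'
from h import *
o,R=st(); d=np.array([.4548,.2324])-np.array(o['tcp_pos'][:2])
print('ang',np.degrees(np.arctan2(R[1,0],R[0,0])).round(1),'h mm',round((o['tcp_pos'][2]-.3342)*1000,1),'xyfix scaled',np.round(R[:2,:2].T@d/.12,4),'tilt fix scaled',np.round((R.T@np.cross(R[:,2],[0,0,-1]))/2.094,4))
E
python3 s.py
```

```text
t 11.95 tcp [0.4551 0.234  0.3487] x [ 0.981 -0.196  0.001] z [ 0.002  0.004 -1.   ] F [-1.9 -0.7  7.7] M [-0.14  0.56 -0.15] w 0.0132 j7 -0.7
ang -11.3 h mm 14.5 xyfix scaled [-0.0001  0.0134] tilt fix scaled [-0.0023 -0.0006  0.    ]
```

Request:
apply_moves(dp=[[0,0.008,0.001],[0,0.004,0.002],[0,0.002,0.003],[0,0.002,0.003],[0,0.002,0.003]], twist=[[-0.001,0,-0.03],[-0.001,0,-0.03],[0,0,-0.03],[0,0,-0.03],[0,0,-0.03]], jaw=[255,255,255,255,255])

```text
clock: 12.45
tcp_pos: [0.4542, 0.2336, 0.3496]
orientation: [-3.13, -0.205, -0.001]
contact_force: [-2.8, 0.1, 6.9]
grip_width: 0.0128
```

```bash
python3 s.py
```

```text
t 12.45 tcp [0.4542 0.2336 0.3496] x [0.991 0.13  0.001] z [ 0.001  0.005 -1.   ] F [-2.8  0.1  6.9] M [-0.09  0.56 -0.17] w 0.0128 j7 -0.395
ang 7.5 h mm 15.4 xyfix scaled [0.0038 0.0109] tilt fix scaled [-0.0021 -0.0006 -0.    ]
```

Request:
apply_moves(dp=[[0.004,0.008,0.002],[0.001,0.006,0.003],[0,0.004,0.003],[0,0.003,0.003]], twist=[[-0.001,0,-0.03],[-0.001,0,-0.03],[0,0,-0.03],[0,0,-0.03]], jaw=[255,255,255,255])

```text
clock: 12.85
tcp_pos: [0.4536, 0.2327, 0.3497]
orientation: [-3.078, -0.613, 0.003]
contact_force: [-0.8, 1.8, -0.0]
grip_width: 0.0132
```

```bash
python3 s.py
```

```text
t 12.85 tcp [0.4536 0.2327 0.3497] x [ 0.924  0.383 -0.001] z [-0.003  0.003 -1.   ] F [-0.8  1.8 -0. ] M [0.29 0.15 0.01] w 0.0132 j7 -0.149
ang 22.5 h mm 15.5 xyfix scaled [0.0084 0.0062] tilt fix scaled [-0.0017  0.0006  0.    ]
```

Vertical force fell to zero, so it may be over the opening. I'll push down gently with no turn.

Request:
apply_moves(dp=[[0.004,0.004,0.008],[0,0,0.008],[0,0,0.008]], twist=[[-0.001,0,0],[0,0,0],[0,0,0]], jaw=[255,255,255])

```text
clock: 13.15
tcp_pos: [0.4537, 0.2339, 0.3479]
orientation: [-3.077, -0.612, 0.002]
contact_force: [-1.0, 1.4, 3.6]
grip_width: 0.0129
```

```bash
python3 s.py
```

```text
t 13.15 tcp [0.4537 0.2339 0.3479] x [ 0.924  0.382 -0.   ] z [-0.002  0.004 -1.   ] F [-1.   1.4  3.6] M [0.47 0.37 0.13] w 0.0129 j7 -0.151
ang 22.5 h mm 13.7 xyfix scaled [0.0038 0.0154] tilt fix scaled [-0.002   0.0002 -0.    ]
```

Request:
apply_moves(dp=[[0.004,0.014,0.006],[0.003,0.008,0.008],[0.002,0.006,0.008],[0,0,0.008]], twist=[[-0.002,0,0],[-0.001,0,0],[0,0,0],[0,0,0]], jaw=[255,255,255,255])

```text
clock: 13.55
tcp_pos: [0.4538, 0.2344, 0.344]
orientation: [-3.08, -0.614, 0.005]
contact_force: [0.6, 1.1, -1.8]
grip_width: 0.0129
```

```bash
python3 s.py
```

```text
t 13.55 tcp [0.4538 0.2344 0.344 ] x [ 0.924  0.383 -0.003] z [-0.003  0.001 -1.   ] F [ 0.6  1.1 -1.8] M [ 0.38 -0.02  0.02] w 0.0129 j7 -0.151
ang 22.5 h mm 9.8 xyfix scaled [0.0011 0.0185] tilt fix scaled [-0.0009  0.0013  0.    ]
```

It's dropping: h is now 9.8 mm and still falling freely.

Request:
apply_moves(dp=[[0,0,0.008],[0,0,0.008],[0,0,0.006],[0,0,0.004],[0,0,0]], twist=[[0,0,0],[0,0,0],[0,0,0],[0,0,0],[0,0,0]], jaw=[255,255,255,255,255])

```text
clock: 14.05
tcp_pos: [0.4543, 0.2334, 0.3416]
orientation: [-3.082, -0.608, 0.007]
contact_force: [-1.5, 1.6, 1.1]
grip_width: 0.0131
```

```bash
python3 s.py
```

```text
t 14.05 tcp [0.4543 0.2334 0.3416] x [ 0.925  0.38  -0.004] z [-0.004 -0.    -1.   ] F [-1.5  1.6  1.1] M [ 0.38  0.45 -0.01] w 0.0131 j7 -0.152
ang 22.3 h mm 7.4 xyfix scaled [0.0006 0.0095] tilt fix scaled [-0.0007  0.0019  0.    ]
```

Dropped into the start (h≈7.4 mm, light contact). Next I'll screw forward, sinking 0.11 mm per degree.

Request:
apply_moves(dp=[[0,0.002,0.003],[0,0.002,0.0035],[0,0,0.0035],[0,0,0.0035]], twist=[[0,0.001,0.03],[0,0,0.03],[0,0,0.03],[0,0,0.03]], jaw=[255,255,255,255])

```text
clock: 14.45
tcp_pos: [0.4552, 0.2335, 0.3402]
orientation: [-3.132, -0.201, -0.0]
contact_force: [0.2, 2.2, -0.1]
grip_width: 0.0134
```

```bash
python3 s.py
```

```text
t 14.45 tcp [0.4552 0.2335 0.3402] x [0.992 0.128 0.   ] z [ 0.     0.003 -1.   ] F [ 0.2  2.2 -0.1] M [0.45 0.12 0.06] w 0.0134 j7 -0.393
ang 7.3 h mm 6.0 xyfix scaled [-0.0043  0.0086] tilt fix scaled [-0.0014 -0.0002  0.    ]
```

Turned 15° and sank 1.4 mm at low force. Continuing.

Request:
apply_moves(dp=[[-0.002,0.003,0.0035],[-0.001,0.002,0.0035],[0,0.001,0.0035],[0,0,0.0035]], twist=[[-0.001,0,0.03],[0,0,0.03],[0,0,0.03],[0,0,0.03]], jaw=[255,255,255,255])

```text
clock: 14.85
tcp_pos: [0.4558, 0.2339, 0.3387]
orientation: [-3.13, 0.211, -0.005]
contact_force: [-1.7, 1.4, 1.2]
grip_width: 0.0128
```

```bash
python3 s.py
```

```text
t 14.85 tcp [0.4558 0.2339 0.3387] x [ 0.991 -0.134  0.003] z [ 0.004  0.004 -1.   ] F [-1.7  1.4  1.2] M [0.35 0.24 0.02] w 0.0128 j7 -0.636
ang -7.7 h mm 4.5 xyfix scaled [-0.0066  0.0135] tilt fix scaled [-0.0021 -0.0015  0.    ]
```

Request:
apply_moves(dp=[[-0.004,0.006,0.0035],[-0.002,0.003,0.0035],[-0.001,0.002,0.0035],[0,0,0.0035]], twist=[[-0.002,-0.001,0.03],[0,0,0.03],[0,0,0.03],[0,0,0.03]], jaw=[255,255,255,255])

```text
clock: 15.25
tcp_pos: [0.4561, 0.2334, 0.3371]
orientation: [-3.076, 0.62, -0.007]
contact_force: [-0.1, 1.9, 0.6]
grip_width: 0.0131
```

```bash
python3 s.py
```

```text
t 15.25 tcp [0.4561 0.2334 0.3371] x [ 0.922 -0.387  0.004] z [ 0.005  0.002 -1.   ] F [-0.1  1.9  0.6] M [0.51 0.09 0.04] w 0.0131 j7 -0.879
ang -22.8 h mm 2.9 xyfix scaled [-0.0065  0.0117] tilt fix scaled [-0.0019 -0.0018  0.    ]
```

Request:
apply_moves(dp=[[-0.004,0.006,0.0028],[-0.002,0.003,0.0028],[-0.001,0.002,0.0028],[0,0,0.0028],[0,0,0.0028]], twist=[[-0.002,-0.001,0.022],[0,0,0.022],[0,0,0.022],[0,0,0.022],[0,0,0.022]], jaw=[255,255,255,255,255])

```text
clock: 15.75
tcp_pos: [0.4564, 0.233, 0.3355]
orientation: [-2.979, 0.988, -0.009]
contact_force: [-1.3, 0.8, 2.1]
grip_width: 0.0129
```

```bash
python3 s.py
```

```text
t 15.75 tcp [0.4564 0.233  0.3355] x [ 0.802 -0.597  0.004] z [ 0.006  0.001 -1.   ] F [-1.3  0.8  2.1] M [0.48 0.51 0.07] w 0.0129 j7 -1.1
ang -36.7 h mm 1.3 xyfix scaled [-0.0076  0.0118] tilt fix scaled [-0.0022 -0.0021 -0.    ]
```

Request:
apply_moves(dp=[[-0.004,0.006,0.002],[-0.002,0.003,0.002],[0,0,0.002]], twist=[[-0.002,-0.001,0.018],[0,0,0.018],[0,0,0.018]], jaw=[255,255,255])

```text
clock: 16.05
tcp_pos: [0.4561, 0.2336, 0.335]
orientation: [-2.916, 1.161, -0.008]
contact_force: [-2.7, 1.7, 3.4]
grip_width: 0.013
```

```bash
python3 s.py
```

```text
t 16.05 tcp [0.4561 0.2336 0.335 ] x [ 0.726 -0.687  0.003] z [ 0.006  0.001 -1.   ] F [-2.7  1.7  3.4] M [0.4  0.51 0.33] w 0.013 j7 -1.208
ang -43.4 h mm 0.8 xyfix scaled [-0.0008  0.015 ] tilt fix scaled [-0.0023 -0.0016 -0.    ]
```

Request:
apply_moves(dp=[[0,0.004,0.001],[0,0.002,0.001]], twist=[[-0.002,-0.001,0.018],[0,0,0.018]], jaw=[255,255])

```text
clock: 16.25
tcp_pos: [0.4565, 0.2337, 0.3351]
orientation: [-2.87, 1.271, -0.006]
contact_force: [-1.5, 1.5, 2.5]
grip_width: 0.0128
```

```bash
python3 s.py
```

```text
t 16.25 tcp [0.4565 0.2337 0.3351] x [ 0.672 -0.74   0.003] z [ 0.005  0.    -1.   ] F [-1.5  1.5  2.5] M [0.22 0.33 0.64] w 0.0128 j7 -1.277
ang -47.8 h mm 0.9 xyfix scaled [-0.0013  0.0175] tilt fix scaled [-0.0018 -0.0013 -0.    ]
```

The stop is felt: Mz has risen to 0.64 N m and sinking has ceased at h≈0.8 mm. I'll ease off the wind-up and let go.

Request:
apply_moves(dp=[[0,0,0],[0,0,0]], twist=[[0,0,-0.03],[0,0,-0.01]], jaw=[255,255])

```text
clock: 16.45
tcp_pos: [0.4564, 0.2339, 0.335]
orientation: [-2.923, 1.146, -0.006]
contact_force: [-2.3, 1.0, 2.2]
grip_width: 0.0131
```

```bash
python3 s.py
```

```text
t 16.45 tcp [0.4564 0.2339 0.335 ] x [ 0.733 -0.68   0.003] z [ 0.004 -0.    -1.   ] F [-2.3  1.   2.2] M [0.38 0.43 0.22] w 0.0131 j7 -1.199
ang -42.8 h mm 0.8 xyfix scaled [-0.0007  0.0183] tilt fix scaled [-0.0014 -0.0016  0.    ]
```

Request:
apply_moves(dp=[[0,0,0],[0,0,0],[0,0,0],[0,0,0],[0,0,0],[0,0,-0.05],[0,0,-0.1],[0,0,-0.2],[0,0,-0.2],[0,0,-0.2],[0,0,0],[0,0,0]], twist=[[0,0,0],[0,0,0],[0,0,0],[0,0,0],[0,0,0],[0,0,0],[0,0,0],[0,0,0],[0,0,0],[0,0,0],[0,0,0],[0,0,0]], jaw=[200,180,150,110,90,90,90,90,90,90,90,90])

```text
clock: 17.65
tcp_pos: [0.4568, 0.2316, 0.4325]
orientation: [-2.919, 1.158, -0.011]
contact_force: [-0.3, -0.5, 0.1]
grip_width: 0.0552
```

```bash
python3 - <<'E'
from plug import *
st(); f=grab('wrist','w9.png'); meas(f)
P=cloud(f);d=np.hypot(P[...,0]-.4548,P[...,1]-.2332)
c=f['color'].astype(int)
dark=(c.sum(-1)<150)&(d<.04)&(P[...,2]>.13)&(P[...,2]<.175)
q=P[dark];print('flange top z',np.percentile(q[:,2],[5,50,95]),'ctr',cv2.minEnclosingCircle((q[:,:2]*1000).astype(np.float32)))
A=np.c_[q[:,:2],np.ones(len(q))];print('slope',np.linalg.lstsq(A,q[:,2],rcond=None)[0])
f=grab('scene','s9.png');cv2.imwrite('pics/s9z.png',cv2.resize(f['color'][80:210,120:240][:,:,::-1],None,fx=4.5,fy=4.5,interpolation=cv2.INTER_CUBIC))
E
```

```text
t 17.65 tcp [0.4568 0.2316 0.4325] x [ 0.728 -0.685  0.006] z [ 0.007 -0.001 -1.   ] F [-0.3 -0.5  0.1] M [0.03 0.03 0.03] w 0.0552 j7 -1.265
comp [ 24. 129.] 3799 ztop -0.9091 rect [-286.6  817.3] [577.4 270.3] 34.7 pca ang -148.6 mean [-267.  877.]
comp [ 42. 197.] 3244 ztop -0.9093 rect [-482.8  645.9] [718.2 127.4] 0.1 pca ang -179.4 mean [-459.3  644. ]
comp [ 94. 169.] 101 ztop -0.9091 rect [-182.1  564. ] [94.5 43.4] 2.2 pca ang -164.6 mean [-185.9  566.5]
comp [ 58. 227.] 1903 ztop -0.9095 rect [-566.7  511.1] [ 62.9 885.8] 90.0 pca ang -179.8 mean [-530.9  506. ]
comp [251. 198.] 1272 ztop 0.1904 rect [456.9 233.6] [45.  15.2] 50.7 pca ang 50.4 mean [456.3 234.1]
comp [ 85. 237.] 1556 ztop -0.9094 rect [-520.2  392. ] [794.2  52.4] 0.1 pca ang -179.9 mean [-475.5  391.9]
comp [117. 217.] 106 ztop -0.9097 rect [-266.6  353.8] [283.6   6.4] 0.2 pca ang -179.5 mean [-289.9  353.9]
comp [124. 218.] 146 ztop -0.9089 rect [-245.7  329.9] [233.9  26.9] 2.9 pca ang -178.3 mean [-256.2  329.7]
comp [115. 242.] 643 ztop -0.9101 rect [-410.9  278.6] [ 49.3 572.1] 88.7 pca ang 178.5 mea
[... 429 characters left out ...]
998.2  448.1]Traceback (most recent call last):
  File "<stdin>", line 6, in <module>
    return _quantile_unchecked(
        a, q, axis, out, overwrite_input, method, keepdims, weights)
    return _ureduce(a,
                    func=_quantile_ureduce_func,
    ...<5 lines>...
                    overwrite_input=overwrite_input,
                    method=method)
    r = func(a, **kwargs)
    result = _quantile(arr,
                       quantiles=q,
    ...<2 lines>...
                       out=out,
                       weights=wgt)
    slices_having_nans = np.isnan(arr[-1, ...])
                                  ~~~^^^^^^^^^
IndexError: index -1 is out of bounds for axis 0 with size 0
```

View pics/w9.png

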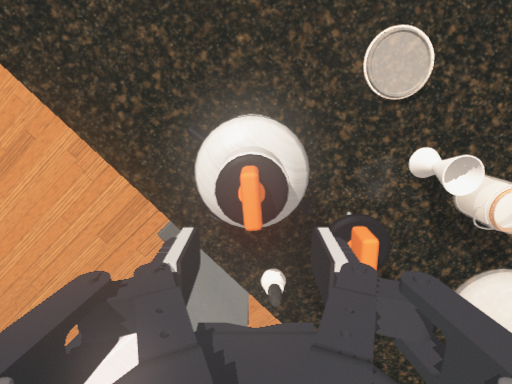

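```bash
python3 - <<'E'
from plug import *
f=load('wrist')
P=cloud(f);d=np.hypot(P[...,0]-.456,P[...,1]-.2335);c=f['color'].astype(int)
fl=(c.max(-1)<90)&(d<.028)&(P[...,2]>.12)&(P[...,2]<.18)
q=P[fl];print(len(q),'flange top z',np.percentile(q[:,2],[5,50,95]))
A=np.c_[q[:,:2]-q[:,:2].mean(0),np.ones(len(q))];print('slope',np.linalg.lstsq(A,q[:,2],rcond=None)[0])
f=grab('scene','s9.png');cv2.imwrite('pics/s9z.png',cv2.resize(f['color'][80:260,120:300][:,:,::-1],None,fx=3.2,fy=3.2,interpolation=cv2.INTER_CUBIC))
E
```

```text
754 flange top z [0.15755943 0.158668   0.15964938]
slope [-0.00355929 -0.0017332   0.15864005]
```

View pics/s9z.png

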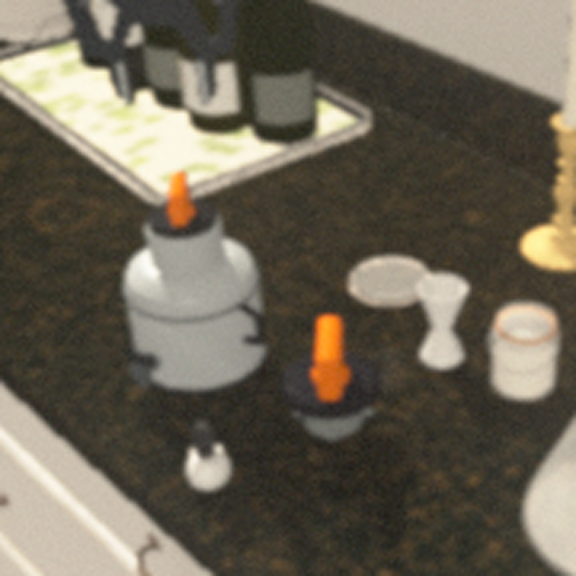

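The flange is flat on the neck: top at 158.6 mm against 150+0.5+8 expected, slope under 0.004 rad. The bystanders are where they were and the gripper is clear.

```bash
python3 -c "
from bench import r
print(r.hand_in())"
```

```text
the job is handed in; nothing more can be done
None
```

The dispenser is closed: the smaller orange-winged plug is screwed fully home and let go. I handed the job in at about 18 s; no verdict is reported.

- **Dropping in:** I set the plug upright in the neck. Turning back about 48° under light pressure (up to about 8 N) brought it over the opening. It fell from about 15.5 mm to 7.4 mm above the rim.
- **Screwing home:** I turned it about 70° clockwise, sinking about 0.1 mm per degree, until it stopped sinking. At the stop the wrist moment reached 0.64 N m, roughly 29 N at the lugs by my estimate, against the 35 N limit. I eased off, opened the gripper and moved clear.
- **Last checks:**
  - **Height:** the top of the flange measured 158.6 mm, which puts its underside about 0.6 mm above the rim.
  - **Tilt:** below 0.005 rad.
  - **Sideways:** about 2 mm off the neck's axis, inside the 4 mm limit.
  - **Gripper:** force readings at the hand were near zero and the gripper was clear.
  - **Bystanders:** they look unmoved in the pictures; I did not measure their positions again.
- **Disagreement:** the estimates of the neck's centre differed by 2–3 mm, mostly in y, with one scene-camera estimate about 4 mm further out. The play in the thread absorbed this.

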